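Set a sake gift set in its foam bases

ROBOT

A 7-joint arm with a two-finger parallel gripper is mounted at the origin on the work surface. World frame = base frame: x ahead of the robot, y to its left, z up, the work surface at z = 0. Lengths are in mm, angles in rad, forces in N, time in s.
With the tool pointing down it reaches from about 400 to 875 mm from the base axis. Payload 19.3 kg.
Tool frame: the origin (TCP) lies at the very end of the fingers, on their centre line; the grasp point (between the pads) lies 19 mm behind it (grip_point_offset is the z of the grasp point in the tool frame, in mm); z points along the fingers, y is the line along which they close (so a half turn about z gives the same grasp; the last joint's range is limited). The gripper opens to 85 mm and grips with 20 to 120 N. Pads are 22 mm wide; open, the fingers measure 114 mm over their backs; the gripper's body (76 mm by 85 mm) begins 54 mm behind the grasp point. The pads swing forward as they close: fully open they stand 13 mm farther back than shut.
Start: joints at [-1.281, 0.521, -0.036, 1.599, 0.021, 1.021, -0.113], TCP at [220.072, 584.964, 231.291] pointing down, gripper open.
Joint ranges: [-2.91, 2.91], [-0.3, 2.13], [-1.5, 1.42], [0.17, 2.43], [-1.26, 4.41], [0.16, 1.93], [-2.52, 2.52]. Speed limits (rad/s): [1.89, 1.89, 2.39, 2.39, 3.01, 3.01, 3.01].

INTERFACE

Orientations are given as a 3x3 rotation matrix whose columns are the frame's x, y, z axes.
In Python, from workcell import movep, movel, goto_joints, open_gripper, clamp, wait, inverse_kinematics, read_state, camera, PlanningError, finish_job, grip_point_offset gives the robot as it stands. Calls block until the motion is done:
- movep(position, orientation): joint-space move of the TCP to a pose.
- movel(position, frame=None, max_speed=150, guard=None): straight line of the TCP; frame=None keeps the orientation; max_speed is the mean speed in mm/s. With guard (N) it stops when the force on the tool has changed by that much, and returns True; else False.
- goto_joints(angles): joint-space move.
- open_gripper() and clamp(): open the fingers fully, or close them until they stop; the grip force is fixed at half the most.
- wait(seconds).
- inverse_kinematics(position, orientation): joint angles nearest the present ones, or None.
- read_state(): the state.
- camera(name): name is "scene" or "top" or "wrist"; returns a dict with "image" (400x640x3 uint8, blue, green, red), "range_z" (400x640 float32, mm along the optical axis (not along the pixel's ray), 0 where there is no reading), "fx", "fy", "cx", "cy" (pixels), "cam_to_world" (4x4, takes a point from camera to world coordinates). Camera axes: x right, y up, looking along -z (the intrinsics and any distortion apply to the point x, -y, -z); pixel columns grow to the right and rows downward; lengths in mm; the calibration is good to about 2 mm. A picture is of the moment at which its call begins.
A pose or a line that the arm cannot do raises PlanningError and nothing moves.
- finish_job(): hands the job in; it is judged then, once.
The state is a dict: "time": time; "qpos": joint angles; "qvel": joint speeds; "joint_efforts": joint torques, N m; "eef_pos": TCP position; "tool_rot": TCP orientation; "ft_force": force on the tool from outside, world axes, zero at the start; "torque": the same for the moment, N m; "finger_gap": finger opening in mm; "gripper_force": force on a finger pad.
Only numpy, scipy, OpenCV 4.12 (cv2) and the standard library are available. Lean on these libraries where they do the work, as an engineer would, in place of code of your own. Each camera call takes 0.05 s, during which the arm holds its last target. There are 200 camera calls.

TASK

Pack the gift set: stand each of the four pieces (small bottle, clay flask, clay cup, wooden box) upright in the white foam base whose pocket matches it in shape and size, fully home on the pocket's floor. Keep the pieces upright and set them down gently, never letting one fall, and do not disturb the large bottle or the tape dispenser.

Things in the scene. Friction and masses are not known exactly. Their poses are not given: they have to be found in the camera images.
- bottle: Small capped bottle, dark green glass with a paper label and a brass-coloured cap, 140 mm tall, about 0.24 kg. Body 46 mm in diameter up to 80 mm, shoulder up to 104 mm, neck 24 mm in diameter, cap 26 mm in diameter from 116 to 140 mm height (a good place to grip). Stands upright on the table. Origin: centre of its underside; z up along its axis.
- flask: Sake flask of dark brown clay, 125 mm tall, about 0.30 kg. Round body 76 mm in diameter up to 50 mm, sloping in to a neck 30 mm in diameter from 90 to 112 mm height (grip here), which flares to a lip of 38 mm at 125 mm. Stands upright on the table. Origin: centre of its underside; z up along its axis.
- cup: Straight round cup of the same dark brown clay, open at the top, outside 60 mm in diameter, 58 mm tall, wall 4 mm, about 0.13 kg. To be gripped across its outside in its upper half, so that the fingers stay clear of the foam when it is set down. Stands upright on the table. Origin: centre of its underside; z up.
- masu: Small square drinking box of light wood, open at the top, outside 60 x 60 mm, 50 mm tall, wall 7 mm, about 0.10 kg. To be gripped across two opposite sides in its upper half, so that the fingers stay clear of the foam when it is set down. Stands upright on the table, turned any way. Origin: centre of its underside; x and y square to its sides; z up.
- base_bottle: Base for the small bottle: white foam block 92 x 92 x 34 mm (height) with a central round pocket 58 mm in diameter (the smallest). The pocket is open at the top, 16 mm deep, its mouth eased by 3 mm; its flat floor is 18 mm above the table. Its sides are square to its own x and y. It is glued down and does not move. Origin: centre of its underside, on the table; z up.
- base_flask: Base for the flask: white foam block 120 x 120 x 34 mm (height) with a central round pocket 88 mm in diameter (the largest). The pocket is open at the top, 16 mm deep, its mouth eased by 3 mm; its flat floor is 18 mm above the table. Its sides are square to its own x and y. It is glued down and does not move. Origin: centre of its underside, on the table; z up.
- base_cup: Base for the cup: white foam block 104 x 104 x 34 mm (height) with a central round pocket 72 mm in diameter (the middle one). The pocket is open at the top, 16 mm deep, its mouth eased by 3 mm; its flat floor is 18 mm above the table. Its sides are square to its own x and y. It is glued down and does not move. Origin: centre of its underside, on the table; z up.
- base_masu: Base for the wooden box: white foam block 104 x 104 x 34 mm (height) with a central square pocket 72 x 72 mm, square to the block. The box goes in with its sides along the pocket's, any of the four ways round. The pocket is open at the top, 16 mm deep, its mouth eased by 3 mm; its flat floor is 18 mm above the table. Its sides are square to its own x and y. It is glued down and does not move. Origin: centre of its underside, on the table; z up.
- large_bottle: Bystander, to be left alone: large dark green bottle with a black and red label, 75 mm in diameter, 300 mm tall, standing at the robot's right edge of the work. Origin: centre of its underside.
- tape_dispenser: Bystander, to be left alone: heavy black tape dispenser, 150 x 60 mm, 96 mm tall, at the robot's left edge of the work. Origin: centre of its underside; long side along x.
Mind the look-alikes: they are no part of the job. Leave any green or pink look-alike of the flask alone.

How it is judged (in metres and radians):
At the end, for the whole second after the job is handed in: Each piece stands in its own base: centred within 12 mm, its underside on the pocket's floor (within 5 mm), upright within 0.12 rad, at rest (horizontal distance between bottle and base_bottle below 0.012 m and z of bottle in the frame of base_bottle between 0.012 and 0.023 m and angle between each of bottle, flask, cup, masu's own z axis and vertical below 0.12 rad and linear speed of each of bottle, flask, cup, masu below 0.03 m/s and horizontal distance between flask and base_flask below 0.012 m and z of flask in the frame of base_flask between 0.012 and 0.023 m and horizontal distance between cup and base_cup below 0.012 m and z of cup in the frame of base_cup between 0.012 and 0.023 m and horizontal distance between masu and base_masu below 0.012 m and z of masu in the frame of base_masu between 0.012 and 0.023 m); the robot touches nothing.
It fails at once if A piece is tipped: it leans more than 0.6 rad from upright (angle between any of bottle, flask, cup, masu's own z axis and vertical above 0.6 rad).
It fails at once if A piece is let fall: out of the fingers it moves faster than 0.6 m/s (a drop of about 2 cm) ((contact force between the fingers and bottle below 0.05 N and linear speed of bottle above 0.6 m/s) or (contact force between the fingers and flask below 0.05 N and linear speed of flask above 0.6 m/s) or (contact force between the fingers and cup below 0.05 N and linear speed of cup above 0.6 m/s) or (contact force between the fingers and masu below 0.05 N and linear speed of masu above 0.6 m/s)).
It fails at once if The large bottle or the tape dispenser is moved by more than 20 mm or tipped (distance of any of large_bottle, tape_dispenser from where it was at the start of the episode above 0.02 m or angle between any of large_bottle, tape_dispenser's own z axis and vertical above 0.3 rad).
It also fails if it takes over 128 s, if anything falls off the work surface, if the arm or the gripper's body presses on something with over 40 N, if the wrist force passes 120 N, or if a joint passes its speed limit or range.

## Working session

There is one attempt and no reset: what is moved stays moved. The work goes in short steps, each a Python script; the robot and the scene stay as the last script left them, time stands still between calls to the robot, and variables do not carry over. Pictures are saved under pics/ and viewed, at most 14 in all, crops included, and the job is handed in when it is done.

```bash
ls; mkdir -p pics; python3 - <<'E'
from workcell import *
import cv2,numpy as np
for n in("scene","top"):
    c=camera(n); cv2.imwrite(f"pics/{n}0.png",c["image"]); np.savez(f"{n}0.npz",**c)
    print(n,c["fx"],c["fy"],c["cx"],c["cy"],c["cam_to_world"].round(3).tolist(),[k for k in c], (c["range_z"]>0).mean())
s=read_state();print(s["time"],s["tool_rot"],grip_point_offset,s["finger_gap"])
E
```

```text
pics
scene 392.7201628558688 392.7201628558688 321.79673343473985 193.39936064138806 [[-0.705, -0.613, 0.357, 900.389], [0.71, -0.61, 0.352, 456.979], [0.002, 0.501, 0.865, 1112.032], [0.0, 0.0, 0.0, 1.0]] ['image', 'range_z', 'fx', 'fy', 'cx', 'cy', 'cam_to_world'] 0.99612109375
top 492.71979498922184 492.71979498922184 321.8880067341473 202.95929203207345 [[-0.004, 0.997, -0.078, 329.306], [-1.0, -0.005, -0.008, -4.765], [-0.008, 0.078, 0.997, 1862.415], [0.0, 0.0, 0.0, 1.0]] ['image', 'range_z', 'fx', 'fy', 'cx', 'cy', 'cam_to_world'] 0.996171875
0.1 [[-9.35974209e-01  3.52068457e-01 -2.85258810e-04]
 [ 3.52068562e-01  9.35973674e-01 -1.00444951e-03]
 [-8.66402538e-05 -1.04056950e-03 -9.99999455e-01]] -18.700000000000003 85.42600988286655
```

View pics/scene0.png

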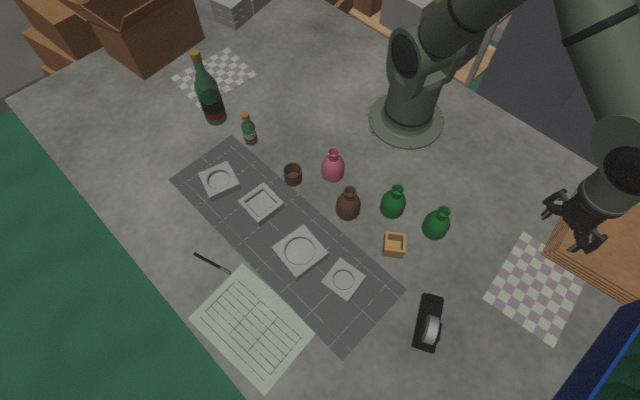

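View pics/top0.png

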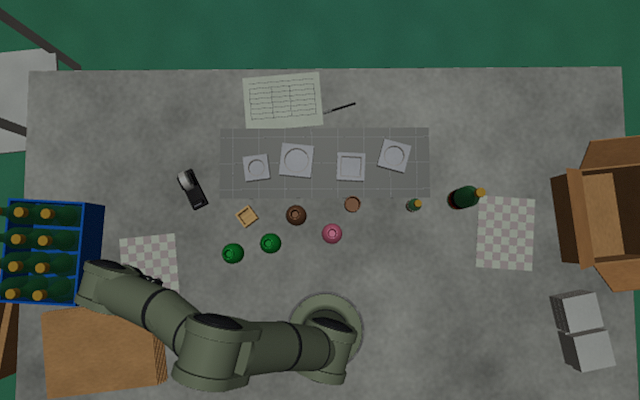

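The flask candidates are brown (296,215), green (233,253) and (270,243), and pink (332,233) in the top view. By description I choose brown. The other pieces are the small bottle (413,205), as opposed to the large one (463,197), the cup (352,204) and the box (247,216). The bases are bottle (256,167), flask (296,160), box (351,166) and cup (394,155).

```bash
cat > vis.py <<'E'
import cv2,numpy as np
def cloud(c):
    v,u=np.mgrid[0:400,0:640]; z=c["range_z"].astype(float)
    P=np.stack([(u-c["cx"])/c["fx"]*z,-(v-c["cy"])/c["fy"]*z,-z,np.ones_like(z)],-1)
    W=(P@np.asarray(c["cam_to_world"]).T)[...,:3]; W[z==0]=-1e4; return W
def blobs(mask,W,amin=20):
    n,l,st,ce=cv2.connectedComponentsWithStats(mask.astype(np.uint8))
    for i in range(1,n):
        if st[i,4]<amin: continue
        m=l==i; p=W[m]
        yield ce[i],p
E
python3 - <<'E'
import numpy as np,cv2
from vis import *
for n in("top","scene"):
    c=dict(np.load(n+"0.npz")); W=cloud(c)
    print(n,"table z", np.median(W[...,2][(W[...,0]>400)&(W[...,0]<450)&(abs(W[...,1])<300)]))
    reg=(W[...,0]>330)&(W[...,0]<800)&(abs(W[...,1])<560)
    m=reg&(W[...,2]>12)
    for ce,p in blobs(m,W,12):
        (cx,cy),(w,h),a=cv2.minAreaRect(p[:,:2].astype(np.float32))
        t=p[p[:,2]>p[:,2].max()-8]
        print(ce.round(),"rect",round(cx),round(cy),round(w),round(h),round(a,1),"z",p[:,2].max().round(),"topmid",((t.max(0)+t.min(0))/2)[:2].round(),len(p))
E
```

```text
top table z 0.5212869716108344
[393. 155.] rect 655 -264 111 113 74.3 z 46.0 topmid [ 652. -259.] 766
[296. 160.] rect 638 107 121 123 83.8 z 44.0 topmid [636. 105.] 990
[256. 167.] rect 610 258 94 93 7.7 z 49.0 topmid [611. 258.] 606
[350. 166.] rect 612 -97 104 105 87.4 z 46.0 topmid [612. -95.] 744
[191. 188.] rect 531 499 151 61 26.0 z 107.0 topmid [559. 510.] 657
[465. 196.] rect 486 -492 73 69 4.8 z 310.0 topmid [ 484. -494.] 650
[352. 203.] rect 470 -101 57 59 44.5 z 66.0 topmid [ 472. -100.] 88
[413. 204.] rect 464 -323 46 40 20.5 z 148.0 topmid [ 464. -324.] 165
[246. 215.] rect 427 291 61 61 36.6 z 57.0 topmid [430. 287.] 182
[295. 214.] rect 429 108 70 74 1.3 z 133.0 topmid [430. 103.] 333
[331. 232.] rect 364 -24 73 66 89.6 z 132.0 topmid [361. -25.] 320
[270. 238.] rect 347 201 71 30 89.7 z 133.0 topmid [337. 200.] 154
scene table z -0.7807165379678054
[207.  91.] rect 490 -487 58 75 75.9 z 301.0 topmid [ 488. -499.] 1304
[248. 129.] rect 466 -322 38 47 82.8 z 142.0 topmid [ 465. -328.] 356
[332. 165.] rect 368 -21 61 73 46.1 z 127.0 topmid [361. -26.] 584
[219. 180.] rect 652 -263 109 104 74.0 z 39.0 topmid [ 651. -262.] 953
[292. 173.] rect 472 -102 61 59 57.6 z 60.0 topmid [ 471. -104.] 297
[261. 203.] rect 612 -99 108 105 87.1 z 38.0 topmid [612. -99.] 1079
[348. 204.] rect 437 110 59 75 31.4 z 127.0 topmid [429. 105.] 620
[391. 204.] rect 348 201 74 36 89.4 z 126.0 topmid [337. 200.] 454
[299. 251.] rect 637 104 122 121 83.7 z 38.0 topmid [637. 104.] 1662
[394. 244.] rect 427 289 64 61 36.8 z 53.0 topmid [428. 288.] 388
[343. 280.] rect 610 255 94 92 7.5 z 38.0 topmid [611. 256.] 1111
[428. 322.] rect 531 498 150 61 26.1 z 97.0 topmid [556. 511.] 1347
```

```bash
python3 - <<'E'
import cv2
a=cv2.imread("pics/top0.png")[120:275,165:485]
cv2.imwrite("pics/crop0.png",cv2.resize(a,None,fx=2.5,fy=2.5,interpolation=cv2.INTER_CUBIC))
E
```

```text
(no output)
```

View pics/crop0.png

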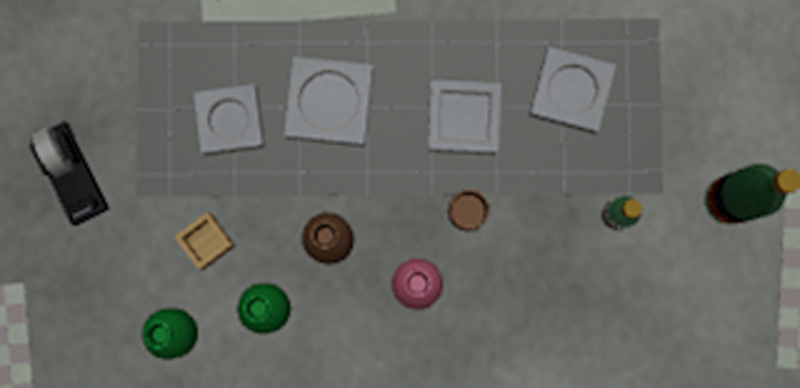

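The crop confirms the choice: brown flask at crop (327,238) and cup at (468,210). The pocket sizes match the bases at crop (228,118) bottle, (329,100) flask, (465,117) box and (572,89) cup. Next I take closer wrist views of both halves to refine the positions.

```bash
cat > arm.py <<'E'
from workcell import *
import numpy as np,cv2
def R(deg):
    a=np.radians(deg); c,s=np.cos(a),np.sin(a)
    return np.array([[-s,c,0],[c,s,0],[0,0,-1.]])
E
python3 - <<'E'
from arm import *
for k,(p,a) in enumerate([((520,190,400),20),((520,-200,400),-20)]):
    movep(p,R(a)); wait(.3)
    c=camera("wrist"); np.savez(f"w{k}.npz",**c); cv2.imwrite(f"pics/w{k}.png",c["image"])
    print(read_state()["time"],c["cam_to_world"].round(2).tolist(),c["fx"],read_state()["qpos"])
E
```

```text
2.35 [[0.94, -0.33, -0.1, 495.85], [0.34, 0.9, 0.26, 256.85], [-0.0, -0.28, 0.96, 543.0], [0.0, 0.0, 0.0, 1.0]] 322.9137534581529 [-0.72351118  0.28188688  0.35146939  1.55851676 -0.09903527  1.31886027
 -0.01061357]
4.15 [[0.94, 0.33, 0.1, 544.9], [-0.34, 0.9, 0.26, -132.96], [-0.0, -0.28, 0.96, 543.12], [0.0, 0.0, 0.0, 1.0]] 322.9137534581529 [-0.26676487  0.33790321  0.72884755  1.56192538 -0.22941137  1.32962682
  0.14062127]
```

View pics/w0.png

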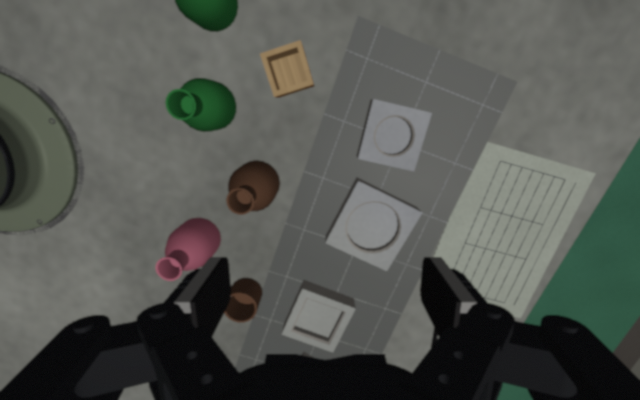

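View pics/w1.png

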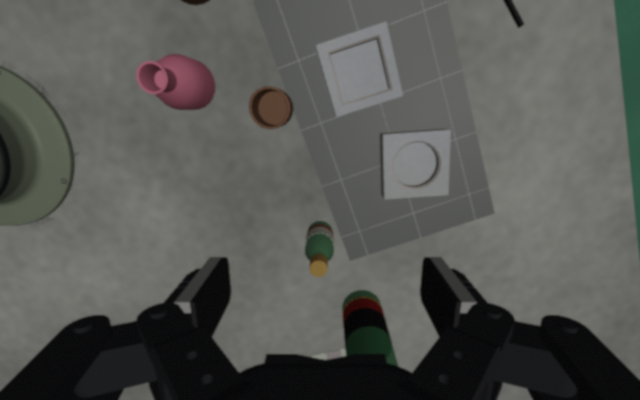

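Both views show all the bases and pieces: in w0 the box (287,69), flask (253,187) and bases (396,135) and (373,225); in w1 the cup (271,107), bottle cap (318,267) and bases (359,69) and (416,164). I measure them by height-segmented cloud.

```bash
cat > meas.py <<'E'
import numpy as np,cv2
from vis import *
def meas(c,name=""):
    W=cloud(c); x,y,z=W[...,0],W[...,1],W[...,2]; img=c["image"].astype(int)
    C=np.asarray(c["cam_to_world"])
    def plane(mask,h):   # rays of mask pixels onto plane z=h
        v,u=np.nonzero(mask); d=np.stack([(u-c["cx"])/c["fx"],-(v-c["cy"])/c["fy"],-np.ones(len(u))],-1)@C[:3,:3].T
        return (C[:3,3]+d*((h-C[2,3])/d[:,2])[:,None])[:,:2].astype(np.float32)
    near={"B_bottle":(610,256,34,25,41,75),"B_flask":(637,105,34,25,41,90),"B_masu":(612,-98,34,25,41,80),"B_cup":(652,-262,34,25,41,80),
     "masu":(427,289,50,38,60,50),"cup":(472,-101,58,46,66,45),"bottle":(465,-325,140,128,150,30),"flask":(429,104,125,117,135,32)}
    for k,(X,Y,h,lo,hi,r) in near.items():
        m=(np.hypot(x-X,y-Y)<r)&(z>lo)&(z<hi)
        if m.sum()<25: continue
        p=plane(m,h)
        (a,b),(w,hh),ang=cv2.minAreaRect(p); (e,f),rad=cv2.minEnclosingCircle(p)
        print(name,k,"rect",round(a,1),round(b,1),"size",round(w,1),round(hh,1),"ang",round(ang,1),"circ",round(e,1),round(f,1),round(2*rad,1),"zmed",np.median(z[m]).round(1),m.sum())
E
python3 - <<'E'
from meas import *
for n in("w0","w1","top0","scene0"): meas(dict(np.load(n+".npz")),n)
E
```

```text
w0 B_bottle rect 609.4 255.3 size 93.4 92.1 ang 7.4 circ 609.9 255.2 129.8 zmed 34.4 2605
w0 B_flask rect 636.0 105.2 size 121.7 122.1 ang 83.8 circ 636.4 105.7 169.8 zmed 34.5 3052
w0 B_masu rect 611.2 -96.9 size 110.8 105.7 ang 87.1 circ 610.9 -96.7 149.0 zmed 34.2 1763
w0 masu rect 426.4 288.9 size 60.2 60.9 ang 36.7 circ 426.2 289.3 83.8 zmed 50.5 921
w0 cup rect 473.8 -99.7 size 67.0 51.3 ang 88.7 circ 469.9 -99.7 67.1 zmed 55.8 402
w0 flask rect 428.8 105.4 size 35.1 36.7 ang 16.4 circ 428.8 105.5 37.5 zmed 124.7 301
w1 B_masu rect 611.5 -100.1 size 104.1 104.2 ang 87.0 circ 611.2 -100.0 145.6 zmed 34.4 2932
w1 B_cup rect 651.1 -262.7 size 105.1 105.7 ang 74.1 circ 651.1 -262.3 147.6 zmed 34.5 2870
w1 cup rect 470.0 -104.3 size 59.4 58.5 ang 23.2 circ 470.3 -104.5 60.4 zmed 58.1 442
w1 bottle rect 464.9 -326.2 size 29.0 23.6 ang 70.0 circ 464.9 -326.4 30.3 zmed 140.3 304
top0 B_bottle rect 610.2 256.8 size 93.5 93.3 ang 7.5 circ 610.8 256.8 128.2 zmed 32.8 405
top0 B_flask rect 636.9 107.0 size 120.2 121.3 ang 83.9 circ 637.4 107.7 166.0 zmed 32.8 569
top0 B_masu rect 612.1 -97
[... 549 characters left out ...]
 93.8 92.5 ang 7.4 circ 611.0 256.6 125.7 zmed 31.9 756
scene0 B_flask rect 638.2 106.1 size 122.0 121.0 ang 83.7 circ 637.5 104.9 166.6 zmed 31.5 967
scene0 B_masu rect 613.6 -96.4 size 108.6 105.2 ang 86.9 circ 613.9 -97.4 146.7 zmed 31.5 566
scene0 B_cup rect 653.6 -258.9 size 109.2 103.6 ang 74.3 circ 652.7 -259.3 144.7 zmed 31.5 599
scene0 masu rect 429.3 290.2 size 64.7 61.2 ang 37.0 circ 429.5 289.8 85.2 zmed 47.3 228
scene0 cup rect 474.1 -99.0 size 61.4 58.3 ang 44.9 circ 474.0 -100.3 64.9 zmed 53.7 106
scene0 bottle rect 467.4 -323.3 size 27.4 27.9 ang 22.1 circ 466.7 -321.5 35.2 zmed 136.1 51
scene0 flask rect 431.4 105.6 size 33.8 35.3 ang 44.9 circ 430.9 105.7 37.6 zmed 122.1 55
```

```bash
cat >> arm.py <<'E'
PIECE={"bottle":(465,-326,108,None),"masu":(426.7,289.7,20,36.8),"flask":(429.5,106.2,84,None),"cup":(470.2,-103.1,24,None)}
BASE={"bottle":(609.8,256,None),"masu":(611.7,-98.8,-2.9),"flask":(636.5,106,None),"cup":(651.5,-261.5,None)}
az=lambda x,y:np.degrees(np.arctan2(y,x))
def pick(n,lift=150):
    x,y,h,a=PIECE[n]; a=az(x,y) if a is None else a
    movep([x,y,h+lift],R(a))
    if movel([x,y,h],max_speed=150,guard=15): raise RuntimeError("touched on way down")
    clamp(); s=read_state(); print(n,"gap",s["finger_gap"],"t",s["time"])
    f0=s["ft_force"]; movel([x,y,h+40],max_speed=80); wait(.2); s=read_state()
    print("after lift gap",s["finger_gap"],"gf",s["gripper_force"],"dF",s["ft_force"]-np.array(f0))
def place(n,lift=150):
    px,py,h,_=PIECE[n]; x,y,a=BASE[n]; a=az(x,y) if a is None else a
    movel([px,py,h+lift],max_speed=200)
    movep([x,y,h+lift],R(a)); movel([x,y,h+44],max_speed=150); wait(.2)
    hit=movel([x,y,h+13],max_speed=20,guard=6); s=read_state()
    print(n,"hit",hit,"bottom z",s["eef_pos"][2]-h,"F",s["ft_force"],"t",s["time"])
    return hit
def release(n,lift=150):
    x,y,_=BASE[n]; open_gripper(); h=read_state()["eef_pos"][2]
    movel([x,y,h+lift-20],max_speed=200); print("free",read_state()["time"])
E
python3 - <<'E'
from arm import *
pick("bottle"); place("bottle")
c=camera("wrist"); cv2.imwrite("pics/p_bottle.png",c["image"])
E
```

```text
bottle gap 24.86038636691496 t 6.6917
after lift gap 24.83957143124243 gf 58.922640681266785 dF [ 1.82743521 -0.73405428 -8.89115299]
bottle hit True bottom z 18.375888157016703 F [-1.7323544  -0.0143426   8.37506794] t 12.6167
```

It touched at a bottom height of 18.4 mm, so the bottle is home on the floor. I release it and carry on with the box.

```bash
python3 - <<'E'
from arm import *
release("bottle")
pick("masu"); print(place("masu"))
c=camera("wrist"); cv2.imwrite("pics/p_masu.png",c["image"]); c=camera("scene"); cv2.imwrite("pics/s1.png",c["image"][150:320,180:440].repeat(3,0).repeat(3,1))
E
```

```text
free 14.0833
masu gap 59.09408602706645 t 16.45
after lift gap 59.16171171792262 gf 64.53859090805054 dF [  0.53540453   0.54359696 -12.55715392]
masu hit True bottom z 18.884578955638517 F [-3.01410544  1.58492489 10.67952656] t 21.7917
True
```

View pics/s1.png

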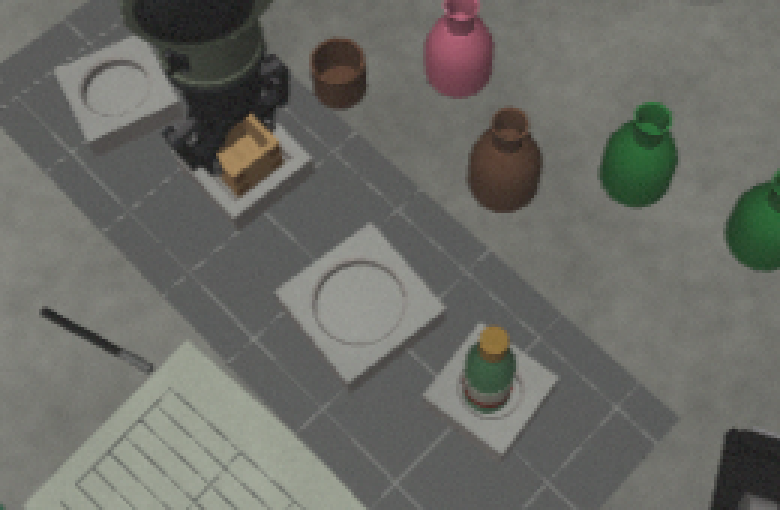

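The bottle (490,370) stands in its pocket, and the box (250,160) is in its pocket at floor height. I carry on with the flask, then the cup.

```bash
python3 - <<'E'
from arm import *
release("masu")
pick("flask"); hit=place("flask"); z=read_state()["eef_pos"][2]-PIECE["flask"][2]
if hit and 15<z<22:
    release("flask"); pick("cup"); hit=place("cup"); z=read_state()["eef_pos"][2]-PIECE["cup"][2]
    if hit and 15<z<22:
        release("cup"); movep([450,-150,420],R(-18)); wait(.5)
        c=camera("top"); np.savez("top1.npz",**c)
c=camera("scene"); np.savez("scene1.npz",**c); cv2.imwrite("pics/s2.png",c["image"][150:320,180:440].repeat(3,0).repeat(3,1))
c=camera("wrist"); np.savez("w2.npz",**c); cv2.imwrite("pics/w2.png",c["image"])
E
```

```text
free 23.075
flask gap 33.79848887149894 t 25.8667
after lift gap 33.80953628492064 gf 59.62735548077035 dF [  9.76014436   2.00158403 -28.4803681 ]
flask hit True bottom z 18.750775897393638 F [-1.1552535   0.45948973  8.16807755] t 30.4667
free 31.825
cup gap 58.307462061270805 t 34.425
after lift gap 58.2957242181774 gf 64.28162036463618 dF [  2.89878793  -1.43327764 -18.54121417]
cup hit True bottom z 18.993679961772195 F [-1.9979666   1.61883279  8.93386266] t 39.125
free 40.3167
```

View pics/s2.png

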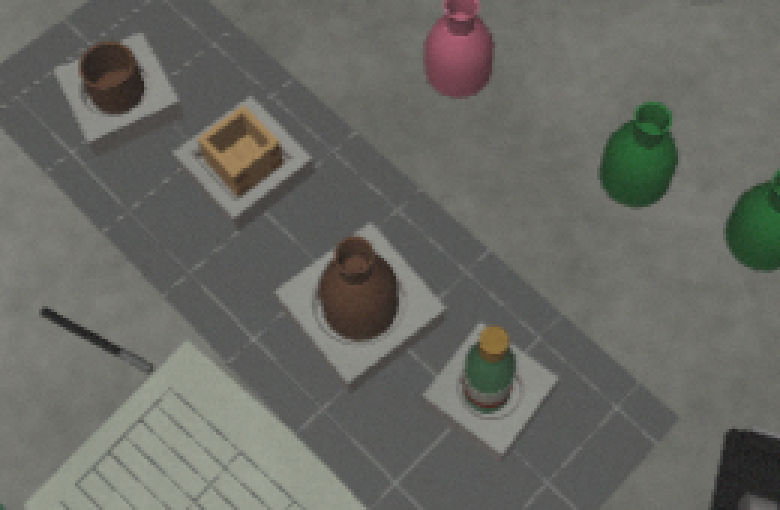

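The view shows all four seated: cup (112,78), box (240,150), flask (357,290) and bottle (490,370). One numeric check of centring and top heights before I hand in.

```bash
python3 - <<'E'
from vis import *
T={"bottle":(609.8,256,158,30),"masu":(611.7,-98.8,68,50),"flask":(636.5,106,143,32),"cup":(651.5,-261.5,76,48)}
for n in("top1","scene1","w2"):
    W=cloud(dict(np.load(n+".npz")))
    for k,(X,Y,h,r) in T.items():
        m=(np.hypot(W[...,0]-X,W[...,1]-Y)<r)&(abs(W[...,2]-h)<9)
        if m.sum()>20: p=W[m]; (a,b),_=cv2.minEnclosingCircle(p[:,:2].astype(np.float32)); print(n,k,"off",round(a-X,1),round(b-Y,1),"top z",np.median(p[:,2]).round(1),"want",h,m.sum())
E
```

```text
top1 bottle off 2.8 -1.1 top z 157.3 want 158 40
top1 masu off 1.6 1.8 top z 66.9 want 68 119
top1 flask off 1.2 1.6 top z 142.7 want 143 35
top1 cup off 0.6 1.7 top z 74.9 want 76 62
scene1 bottle off 2.6 -3.2 top z 155.7 want 158 79
scene1 masu off 1.7 0.4 top z 65.4 want 68 188
scene1 flask off 0.2 -1.2 top z 139.1 want 143 71
scene1 cup off 1.8 -0.5 top z 72.4 want 76 103
w2 masu off 0.2 0.0 top z 68.4 want 68 913
w2 cup off 0.1 -1.3 top z 75.6 want 76 469
```

```bash
python3 -c "
from workcell import *
print(finish_job())"
```

```text
the job is handed in; nothing more can be done
None
```

All four pieces stand upright in their matching bases, centred within about 4 mm with their tops at the expected heights, and the job was handed in at about 42 s of the 128 s; no verdict was returned.

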